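# Fit and lock the stop carriage on the dovetail way

### The job

Fit the stop carriage onto the dovetail way: bring it to the way's open, tapered end, slide it on with its knob end leading until it is fully home against the end stop, then turn its black clamp knob clockwise until the carriage is locked tight. Let go of it and leave the other things on the bench where they are.

Things in the scene. Friction and masses are not known exactly. Their poses are not given: they have to be found in the camera images.
- rail: Dovetail way, screwed down at any place and yaw: dark bed plate 170x90x12 mm, on it a bright steel dovetail bar 150 long, 16 high, 40 wide at its top (28 mm above the bench), 24 at its foot. Origin: on the bench under the bar's middle. +x runs along the bar from its open mouth (x = -75 mm) to the end stop, a dark block 68 wide and 36 high, its face at x = +75 mm; z up.
- rail_mouth (a point): Middle of the bar's mouth end, at the height of the bar's full top (28 mm above the bench). Axes as rail. From here the bar's first 18 mm taper: at the tip 5 mm narrower each side and 3 mm lower.
- rail_home (a point): Where the carriage's origin lies when the carriage rides on the bar with its front end against the stop: 15 mm from the bar's middle towards the stop, 14 mm above the bench. Axes as rail; the carriage's axes then agree with them.
- carriage: Loose carriage, 0.6 kg: aluminium saddle 120 (x) x 68 (y) x 24 mm high, dovetail groove right through its underside (1.5 mm play each side of the bar, about 3 mm of lift), steel post near its tail, ear with the clamp knob near its front at -y (x 18 to 52, y -64 to -33, z 6 to 24 mm). Origin: centre of its underside; +x to the front (knob) end; z up. Groove roof, which rides on the bar: z = 14 mm.
- knob_grip (a point): Centre of the knob's grip, on its upright axis: x = 35, y = -50, z = 50 mm in the carriage's frame. The point turns with the knob; its y runs along the wing. The grip is a black wing 46 long x 12 wide x 25 mm high (z = 35 to 60 mm) on a thin stem, 11 mm clear of the ear.
- knob (a joint): Clamp knob, rad: 0 = slack, wing crosswise to the carriage; grows clockwise seen from above to a hard stop at 1.5, wing in line with the carriage. Starts slack, 0.05 to 0.3. Drives the pad 4 mm per rad; on the bar the pad bites from 0.5 to 0.9 and is tight from about 1.3. Stays where it is left (friction 0.08 N m).
- pad: Brass clamp pad 20 mm long in the carriage's -y jaw, level with the knob; hidden in use. The knob presses it sideways on the bar's flank through a stiff spring.
- strap: Bystander: slotted steel clamping strap, 42 x 130 x 22 mm, lying beyond the work. Origin: centre of its underside.
- tee_bolt: Bystander: T-slot bolt with a nut, 157 mm long, lying to the right of the work. Origin: centre of its underside.
- step_block: Bystander: stepped steel packing block, 30 x 67 x 55 mm, to the right beyond the way. Origin: centre of its underside.
- big_nut: Bystander: bright hexagon nut, 36 x 41 x 29 mm, to the left beyond the work. Origin: centre of its underside.
- post_grip (a point): Where to grip the carriage's post, the bright steel block 30 (x) x 34 (y) mm on the saddle's tail, from z = 24 to 62 mm: this point lies on its axis at x = -35, y = 0, z = 48 mm in the carriage's frame. Grip it across y. The carriage's balance point lies about 15 mm ahead (+x) of it.

How it is judged:
By the outcome, as a careful person would: the job done as asked, in the order asked, and still so for the second after the job is handed in, with the robot touching nothing.
It also fails if it takes over 53 s, if anything falls off the work surface, if the arm or the gripper's body presses on something with over 40 N, if the wrist force passes 120 N, or if a joint passes its speed limit or range.

### The arm

A 6-joint arm with a two-finger parallel gripper is mounted at the origin on the work surface; the furniture and walls round the work are solid. World frame = base frame: x ahead of the robot, y to its left, z up, the work surface at z = 0. Lengths are in m, angles in rad, forces in N, time in s.
With the tool pointing down it reaches from about 0.275 to 0.85 m from the base axis. Payload 19 kg.
Tool frame: the origin (TCP) lies at the very end of the fingers, on their centre line; the grasp point (between the pads) lies 19 mm behind it; z points along the fingers, y is the line along which they close (so a half turn about z gives the same grasp; the last joint's range is limited). The gripper opens to 85 mm and grips with 20 to 120 N. Pads are 22 mm wide; open, the fingers measure 114 mm over their backs; the gripper's body (76 mm by 85 mm) begins 54 mm behind the grasp point. The pads swing forward as they close: fully open they stand 13 mm farther back than shut.
Start: joints at [1.097, 0.15, 1.437, -0, 1.554, -0.134], TCP at [0.192, 0.542, 0.231] pointing down, gripper open.
Joint ranges: [-2.8, 2.8], [-0.68, 2.1], [0.12, 2.68], [-1.39, 4.53], [0.16, 2.79], [-2.81, 2.81]. Speed limits (rad/s): [1.89, 1.89, 2.22, 3.01, 3.01, 3.01].

### API

Orientations are given as a unit quaternion [w, x, y, z].
In Python, from plant import r gives the robot as it stands.
- The arm moves only by the shell command python3 -m pendant 'ROWS' [FORCE]. ROWS is JSON, a list of rows, each a list of 3 entries, a list of its own where there are three numbers: the shift along the world's x, y, z in m, then the turn, a rotation vector about the world's x, y, z in degrees, then the closure, from -1 (fully open) to 1 (shut), so that 0 is half open. A call has 1 to 10 rows; each row shifts and turns the commanded pose from where the row before left it; what a row does not reach is not made up. A row lasts 1/12 s, in which the tool goes at most 41.7 mm and 7.16 degrees, less where a joint would pass 70% of its speed; a pose out of reach is approached as far as the arm can. A call is refused whole if a number of a shift passes 0.0417 or a number of a turn 7.16, either way. A call with a gripper value outside its range is refused whole. The fingers move at their own pace and stop on an object; FORCE is the grip in N (left out, the last holds). Time passes only in rows, so rows that do not move let the fingers close. It gives the time, the measured TCP pose, the force, the opening and the grip force at its end, in the units of the state.
- r.get_obs(): the state, without advancing time (a new reading comes with each control period).
- r.snapshot(name): name is "side" or "top" or "wrist"; returns a dict with "img" (384x512x3 uint8, red, green, blue), "depth" (384x512 float32, m along the optical axis (not along the pixel's ray), 0 where there is no reading), "camera_matrix" (3x3 intrinsics, pixels), "dist_coeffs" ([k1, k2, p1, p2, k3] as OpenCV has them; the pictures are not rectified), "world_from_camera" (4x4, takes a point from camera to world coordinates); the wrist camera has in their place "T_tool_cam" (4x4, takes a point from camera to tool coordinates, whose origin is the TCP and whose axes are the flange's). Camera axes: x right, y down, z forward; pixel columns grow to the right and rows downward; lengths in m; the calibration is good to about 2 mm. A picture is of the moment at which its call begins: read the wrist's pose just before it.
- r.sign_off(): hands the job in; it is judged then, once.
Trained networks look in the newest picture that a camera, given by its name, has taken for a name from the list of things; names that differ only in an ending like _2 or _b are one class to them, and where a whole thing is asked for, a point or a joint stands for the part that bears it (a point fixed in the world has none). Each returns a list of dicts, best first, with "p" (0 to 1); they miss things now and then, are a little off and sometimes report something else, mostly with a low value. They report only what shows in the picture. A call takes as long as a camera call.
- r.recognise(query, camera): "pixel" ([column, row] in pixels, amid what is visible of it).
- r.masks_of(query, camera): "mask" (384x512 bool, what is visible of it) and "pixel" ([column, row] in pixels, amid what is visible of it).
The state is a dict: "time": time; "qpos": joint angles; "joint_vel": joint speeds; "effort": joint torques, N m; "tool_pos": TCP position; "eef_rot": TCP orientation; "wrist_force": force on the tool from outside, world axes, zero at the start; "ft_torque": the same for the moment, N m; "width": opening from 0.0 (shut) to 1.0 (fully open); "grip_force": force on a finger pad.
Only numpy, scipy, OpenCV 4.12 (cv2) and the standard library are available. Lean on these libraries where they do the work, as an engineer would, in place of code of your own. Each camera call takes 0.05 s, during which the arm holds its last target. There are 200 camera calls.

## Working session

There is one attempt and no reset: what is moved stays moved. The work goes in short steps, Python scripts to look and compute and a shell command to move; the robot and the scene stay as the last step left them, time stands still between calls to the robot, and variables do not carry over. Pictures are saved under pics/ and viewed, at most 10 in all, crops included, and the job is handed in when it is done.

```bash
mkdir -p pics; ls
cat > h.py <<'E'
import numpy as np,cv2
from plant import r
def world(s,px,d=None):
    px=np.atleast_2d(np.array(px,float))
    if d is None: d=s["depth"][px[:,1].astype(int),px[:,0].astype(int)]
    n=cv2.undistortPoints(px.reshape(-1,1,2),np.array(s["camera_matrix"]),np.array(s["dist_coeffs"])).reshape(-1,2)
    P=np.c_[n*np.reshape(d,(-1,1)),np.reshape(d,(-1,1))*np.ones((len(n),1))]
    T=np.array(s["world_from_camera"]) if "world_from_camera" in s else s["T"]
    return P@T[:3,:3].T+T[:3,3]
def wrist():
    from scipy.spatial.transform import Rotation as R
    o=r.get_obs();q=o["eef_rot"];T=np.eye(4)
    T[:3,:3]=R.from_quat([q[1],q[2],q[3],q[0]]).as_matrix();T[:3,3]=o["tool_pos"]
    s=r.snapshot("wrist");s["T"]=T@np.array(s["T_tool_cam"]);return s
def cloud(s):
    v,u=np.nonzero(s["depth"]>0);return np.c_[u,v],world(s,np.c_[u,v])
def save(s,n): cv2.imwrite("pics/"+n,cv2.cvtColor(s["img"],cv2.COLOR_RGB2BGR))
E
python3 - <<'E'
from h import *
s=r.snapshot("top");save(s,"top0.png")
for q in ["carriage","knob_grip","post_grip","rail","strap","tee_bolt","step_block","big_nut"]:
    for m in r.masks_of(q,"top")[:2]:
        v,u=np.nonzero(m["mask"]&(s["depth"]>0));P=world(s,np.c_[u,v])
        print(q,round(m["p"],2),np.round(m["pixel"]),len(u),np.round(np.median(P,0),3),np.round(P.min(0),3),np.round(P.max(0),3))
print(r.get_obs())
E
```

```text
pics
carriage 0.9 [158. 201.] 1325 [0.515 0.266 0.024] [ 0.456  0.212 -0.01 ] [0.573 0.347 0.067]
post_grip 0.94 [156. 198.] 1167 [0.517 0.264 0.024] [ 0.459  0.212 -0.005] [0.568 0.333 0.067]
rail 0.73 [308. 206.] 2028 [ 0.524 -0.141  0.016] [ 0.466 -0.23  -0.007] [ 0.591 -0.053  0.047]
strap 0.85 [219. 141.] 676 [0.686 0.106 0.021] [ 0.665  0.037 -0.856] [1.006 0.263 0.029]
tee_bolt 0.8 [372. 258.] 425 [ 0.394 -0.331  0.021] [ 0.375 -0.411 -0.004] [ 0.412 -0.256  0.052]
tee_bolt 0.69 [304. 204.] 1971 [ 0.523 -0.141  0.016] [ 0.467 -0.23  -0.007] [ 0.588 -0.053  0.047]
step_block 0.59 [376. 164.] 287 [ 0.648 -0.33   0.036] [ 0.632 -0.376 -0.001] [ 0.673 -0.305  0.06 ]
big_nut 0.68 [157. 144.] 167 [0.681 0.278 0.024] [ 0.662  0.258 -0.006] [0.7   0.304 0.034]
{'time': 0.45, 'qpos': array([ 1.09700984e+00,  1.50551621e-01,  1.43747951e+00,  7.83070474e-06,
        1.55380596e+00, -1.34010204e-01]), 'joint_vel': array([-0.00057414, -0.0006775 ,  0.00017756, -0.00020308, -0.00129218,
       -0.00196356]), 'effort': array([-2.11028688e-03, -7.12187076e+01, -5.70630097e+01, -1.64604603e-04,
        2.25482756e-03,  2.89456148e-05]), 'tool_pos': array([0.19162802, 0.54206533, 0.23119754]), 'eef_rot': array([-4.03087780e-05,  1.69072165e-01,  9.85603667e-01, -1.15448087e-04]), 'wrist_force': array([ 0.19675534,  0.69299484, -0.5146601 ]), 'ft_torque': array([-0.00610639, -0.03168103, -0.01359276]), 'grip_force': 0.0, 'width': 1.0015713332594391}
```

View pics/top0.png

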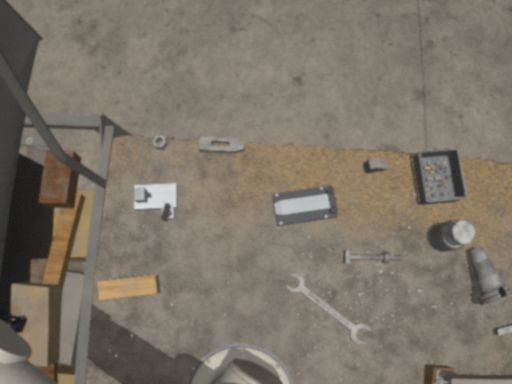

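Run:
```python
from h import *
s=r.snapshot("top")
im=cv2.cvtColor(s["img"],cv2.COLOR_RGB2BGR)
a=cv2.resize(im[170:235,120:200],(800,600)[:0] or None,fx=5,fy=5,interpolation=cv2.INTER_CUBIC)
b=cv2.resize(im[170:235,265:345],None,fx=5,fy=5,interpolation=cv2.INTER_CUBIC)
cv2.imwrite("pics/c0.png",np.hstack([a,b]))
w=wrist();print(np.round(w["T_tool_cam"],3),w["camera_matrix"]);save(w,"w0.png")
px,P=cloud(s)
def rect(m):
    return cv2.minAreaRect(P[m][:,:2].astype(np.float32)*1000)
box=lambda x0,x1,y0,y1:(P[:,0]>x0)&(P[:,0]<x1)&(P[:,1]>y0)&(P[:,1]<y1)
A=box(.44,.6,.19,.37);B=box(.44,.62,-.25,-.03);z=P[:,2]
for n,m in dict(sadd=A&(z>.012),post=A&(z>.045),bed=B&(z>.006),bar=B&(z>.02)&(z<.032),stop=B&(z>.033)).items(): print(n,m.sum(),rect(m),np.round(P[m].mean(0),3))
```

```text
[[ 0.    -0.957 -0.289  0.074]
 [ 1.     0.001 -0.001  0.001]
 [ 0.001 -0.289  0.957 -0.143]
 [ 0.     0.     0.     1.   ]] [[299.78591593   0.         258.66942122]
 [  0.         299.78591593 191.47399049]
 [  0.           0.           1.        ]]
sadd 1198 ((506.2056884765625, 271.5408630371094), (107.70066833496094, 118.73958587646484), 6.623440742492676) [0.517 0.267 0.031]
post 255 ((500.901611328125, 276.4125671386719), (117.32565307617188, 44.155052185058594), 62.31877899169922) [0.507 0.282 0.058]
bed 1952 ((514.2486572265625, -158.94784545898438), (137.56341552734375, 220.11656188964844), 16.63612937927246) [ 0.525 -0.141  0.02 ]
bar 787 ((527.806640625, -140.90245056152344), (68.23274993896484, 167.24949645996094), 12.020655632019043) [ 0.526 -0.135  0.027]
stop 136 ((532.6598510742188, -160.6631317138672), (67.03727722167969, 124.76293182373047), 11.32409954071045) [ 0.541 -0.21   0.037]
```

View pics/c0.png

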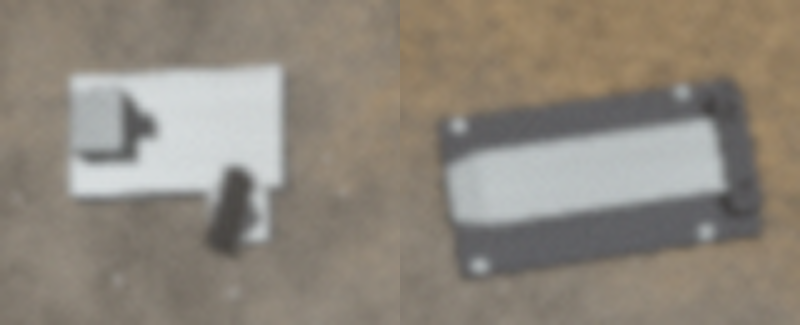

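```bash
python3 -m pendant '[[[0.032,-0.025,0],[0,0,-7],-1],[[0.032,-0.025,0],[0,0,-7],-1],[[0.032,-0.025,0],[0,0,-7],-1],[[0.032,-0.025,0],[0,0,-7],-1],[[0.032,-0.025,0],[0,0,-7],-1],[[0.032,-0.025,0],[0,0,-7],-1],[[0.032,-0.025,0],[0,0,-7],-1],[[0.032,-0.025,0],[0,0,-7],-1],[[0.032,-0.025,0],[0,0,-7],-1],[[0.032,-0.025,0],[0,0,-7],-1]]' 60
python3 -m pendant '[[[0,0,0],[0,0,0],-1],[[0,0,0],[0,0,0],-1]]'
cat > carr.py <<'E'
from h import *
import sys
w=wrist();save(w,sys.argv[1])
px,P=cloud(w);z=P[:,2]
R=lambda m:cv2.minAreaRect(P[m][:,:2].astype(np.float32)*1000)
A=(P[:,0]>.44)&(P[:,0]<.6)&(P[:,1]>.17)&(P[:,1]<.37)
for n,m in dict(sadd=A&(z>.018)&(z<.03),post=A&(z>.055)).items(): print(n,m.sum(),R(m),np.round(P[m].mean(0),4))
k=r.masks_of("knob_grip","wrist")
for c in k[:2]: print("knob",c["p"],c["pixel"],R((c["mask"][px[:,1],px[:,0]])&(z>.05)))
E
python3 carr.py w1.png
```

```text
time: 1.38
tool_pos: [0.513, 0.2905, 0.2314]
eef_rot: [0.0, 0.706, 0.708, 0.0]
wrist_force: [0.2, 0.3, -0.5]
width: 1.001
grip_force: 0.0
time: 1.55
tool_pos: [0.5129, 0.2906, 0.2308]
eef_rot: [-0.0, 0.705, 0.709, -0.0]
wrist_force: [-0.5, 0.5, 0.5]
width: 1.002
grip_force: 0.0
sadd 4641 ((509.6946105957031, 272.64031982421875), (97.92920684814453, 120.36580657958984), 6.607787132263184) [0.522  0.27   0.0243]
post 39574 ((517.8306274414062, 278.9056701660156), (146.71337890625, 91.46627807617188), 16.163658142089844) [0.5121 0.3003 0.2937]
knob 0.77 [229.5, 218.3] ((479.003173828125, 234.5123748779297), (11.86634635925293, 45.53974533081055), 80.0068588256836)
```

View pics/w1.png

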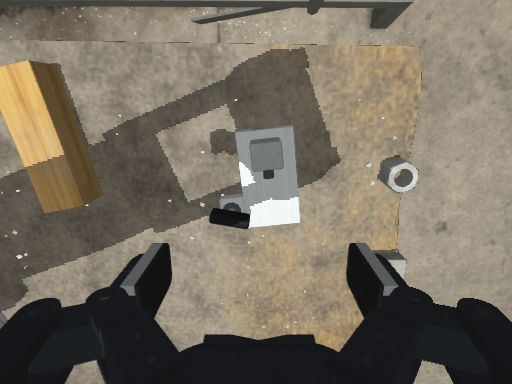

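```bash
python3 -m pendant '[[[0.001,-0.039,0],[0,0,1],-1],[[0.001,-0.039,0],[0,0,1],-1],[[0.001,-0.039,0],[0,0,1],-1],[[0.001,-0.039,0],[0,0,1],-1],[[0.001,-0.039,0],[0,0,1],-1],[[0.001,-0.039,0],[0,0,1],-1],[[0.001,-0.039,0],[0,0,1],-1],[[0.001,-0.039,0],[0,0,0],-1],[[0.001,-0.039,0],[0,0,0],-1],[[0,0,0],[0,0,0],-1]]'
cat > rail.py <<'E'
from h import *
import sys
w=wrist();save(w,sys.argv[1])
px,P=cloud(w);z=P[:,2]
R=lambda m:cv2.minAreaRect(P[m][:,:2].astype(np.float32)*1000)
A=(P[:,0]>.44)&(P[:,0]<.62)&(P[:,1]>-.26)&(P[:,1]<-.03)
for n,m in dict(bed=A&(z>.007)&(z<.017),bartop=A&(z>.0255)&(z<.0305),low=A&(z>.02)&(z<.0305),stop=A&(z>.033)&(z<.04)).items(): print(n,m.sum(),R(m),np.round(P[m].mean(0),4),np.round(np.median(P[m],0),4))
E
python3 rail.py w2.png; python3 -c "
from plant import r
print(r.get_obs()['tool_pos'])"
```

```text
time: 2.48
tool_pos: [0.5203, -0.0631, 0.2314]
eef_rot: [0.001, 0.66, 0.752, -0.001]
wrist_force: [-0.0, 1.0, -0.4]
width: 0.998
grip_force: 0.0
bed 4355 ((506.3684387207031, -145.92742919921875), (133.32969665527344, 169.02503967285156), 11.980193138122559) [ 0.5258 -0.1295  0.0123] [ 0.5329 -0.1267  0.0123]
bartop 3571 ((525.6878662109375, -132.75860595703125), (67.25444030761719, 151.26536560058594), 11.967975616455078) [ 0.5254 -0.1317  0.0282] [ 0.525  -0.1297  0.0283]
low 3698 ((526.1841430664062, -132.662109375), (67.49187469482422, 151.59512329101562), 11.675210952758789) [ 0.5253 -0.1311  0.0281] [ 0.5246 -0.129   0.0282]
stop 572 ((544.914794921875, -218.86553955078125), (68.15361785888672, 40.5128288269043), 21.945051193237305) [ 0.5428 -0.2126  0.0361] [ 0.5428 -0.2125  0.0362]
[ 0.52033241 -0.06055185  0.23138736]
```

View pics/w2.png

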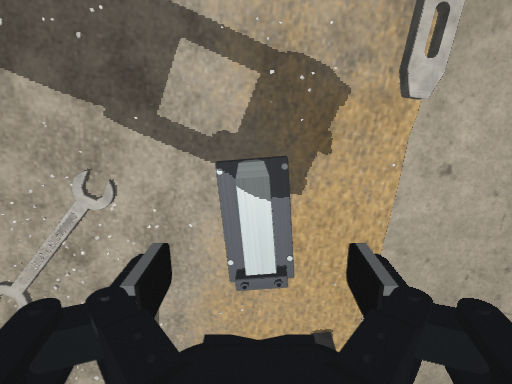

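```bash
cat > fit.py <<'E'
from h import *
w=wrist();px,P=cloud(w);z=P[:,2]
ref=np.array([.527,-.135]);a=np.radians(-80);
A=(P[:,0]>.44)&(P[:,0]<.62)&(P[:,1]>-.26)&(P[:,1]<-.03)
for it in range(3):
    ex=np.array([np.cos(a),np.sin(a)]);ey=np.array([-ex[1],ex[0]])
    u=(P[:,:2]-ref)@ex;v=(P[:,:2]-ref)@ey
    def mids(m,lo,hi,half):
        out=[]
        for c in np.arange(lo,hi,.006):
            q=v[m&(abs(u-c)<.003)&(abs(v)<half)]
            if len(q)>10:
                l,h=np.percentile(q,[1,99]);out.append((c,(l+h)/2,h-l))
        return np.array(out)
    M=mids(A&(z>.0215)&(z<.0305),-.05,.055,.027)
    k=np.polyfit(M[:,0],M[:,1],1);a+=np.arctan(k[0]);ref=ref+ey*k[1]
    print(np.degrees(a),ref,M[:,2].mean(),np.std(M[:,1]-np.polyval(k,M[:,0])))
ex=np.array([np.cos(a),np.sin(a)]);ey=np.array([-ex[1],ex[0]])
u=(P[:,:2]-ref)@ex;v=(P[:,:2]-ref)@ey
s=A&(z>.033)&(z<.04)&(abs(v)<.04);b=A&(z>.008)&(z<.016)&(abs(v)<.05);t=A&(z>.021)&(z<.031)&(abs(v)<.015)
print("stop u",np.percentile(u[s],[2,50,98]),"v",np.percentile(v[s],[2,98]),"bed u",np.percentile(u[b],[1,99]),"v",np.percentile(v[b],[1,99]),"bar u",np.percentile(u[t],[.5,99.5]),np.median(z[t]))
E
python3 fit.py
```

```text
-77.87506655462522 [ 0.5261187 -0.1351554] 0.03883987411085554 0.00021188732308098014
-77.90719900085959 [ 0.52613519 -0.13515185] 0.03889411932113481 0.00017008993328255145
-77.90662482842946 [ 0.52613544 -0.1351518 ] 0.03889420904465336 0.00017056553686672384
stop u [0.07174464 0.07781019 0.08919985] v [-0.03242589  0.03247118] bed u [-0.07765519  0.08553975] v [-0.04423837  0.04442989] bar u [-0.07781571  0.07213378] 0.028210591571239674
```

```bash
python3 -m pendant '[[[0,0.037,0],[0,0,0],-1],[[0,0.037,0],[0,0,0],-1],[[0,0.037,0],[0,0,0],-1],[[0,0.037,0],[0,0,0],-1],[[0,0.037,0],[0,0,0],-1],[[0,0.037,0],[0,0,0],-1],[[0,0.037,0],[0,0,0],-1],[[0,0.037,0],[0,0,-0.4],-1],[[0,0.037,-0.02],[0,0,-0.4],-1],[[0,0.037,-0.03],[0,0,0],-1]]'
python3 -m pendant '[[[0,0,0],[0,0,0],-1],[[0,0,-0.02],[0,0,0],-1],[[0,0,-0.03],[0,0,0],-1],[[0,0,-0.03],[0,0,0],-1],[[0,0,-0.03],[0,0,0],-1],[[0,0,-0.02],[0,0,0],-1],[[0,0,0],[0,0,0],-1],[[0,0,0],[0,0,0],-1]]'
```

```text
time: 3.42
tool_pos: [0.5194, 0.311, 0.187]
eef_rot: [0.001, 0.663, 0.749, 0.002]
wrist_force: [0.8, -0.0, -0.0]
width: 0.996
grip_force: 0.0
time: 4.08
tool_pos: [0.5194, 0.3072, 0.0553]
eef_rot: [-0.0, 0.664, 0.748, -0.001]
wrist_force: [-0.6, -0.1, 1.4]
width: 0.995
grip_force: 0.0
```

```bash
python3 -m pendant '[[[0.001,0.002,-0.014],[0,0,0],-1],[[0,0,-0.01],[0,0,0],-1],[[0,0,0],[0,0,0],-0.2],[[0,0,0],[0,0,0],0.5],[[0,0,0],[0,0,0],0.5],[[0,0,0],[0,0,0],1],[[0,0,0],[0,0,0],1],[[0,0,0],[0,0,0],1],[[0,0,0],[0,0,0],1],[[0,0,0],[0,0,0],1]]' 110
```

```text
time: 4.92
tool_pos: [0.5222, 0.3084, 0.0325]
eef_rot: [0.0, 0.664, 0.747, 0.001]
wrist_force: [-0.5, 0.2, 7.8]
width: 0.379
grip_force: 110.6
```

```bash
python3 -m pendant '[[[0,0,0.02],[0,0,0],1],[[0,0,0.03],[0,0,0],1],[[-0.005,-0.03,0.01],[0,0,0.7],1],[[-0.005,-0.03,0],[0,0,0.7],1],[[-0.005,-0.03,0],[0,0,0.7],1],[[-0.005,-0.03,0],[0,0,0.7],1],[[-0.005,-0.03,0],[0,0,0.7],1],[[-0.005,-0.03,0],[0,0,0.7],1],[[-0.005,-0.03,0],[0,0,0.7],1],[[-0.003,-0.03,0],[0,0,0.5],1]]'
python3 -m pendant '[[[0,0,0],[0,0,0],1],[[0,0,0],[0,0,0],1],[[0,0,0],[0,0,0],1]]'
python3 - <<'E'
from h import *
w=wrist();save(w,"w3.png");s=r.snapshot("side");save(s,"s3.png")
im=np.hstack([cv2.imread("pics/w3.png"),cv2.imread("pics/s3.png")]);cv2.imwrite("pics/ws3.png",cv2.resize(im,(800,300)))
E
```

```text
time: 5.75
tool_pos: [0.4828, 0.0668, 0.0914]
eef_rot: [-0.0, 0.628, 0.778, -0.0]
wrist_force: [0.8, -0.7, -5.1]
width: 0.379
grip_force: 110.9
time: 6.0
tool_pos: [0.4837, 0.0681, 0.0914]
eef_rot: [-0.0, 0.629, 0.778, 0.0]
wrist_force: [-0.1, -0.3, -5.8]
width: 0.377
grip_force: 110.8
```

View pics/ws3.png

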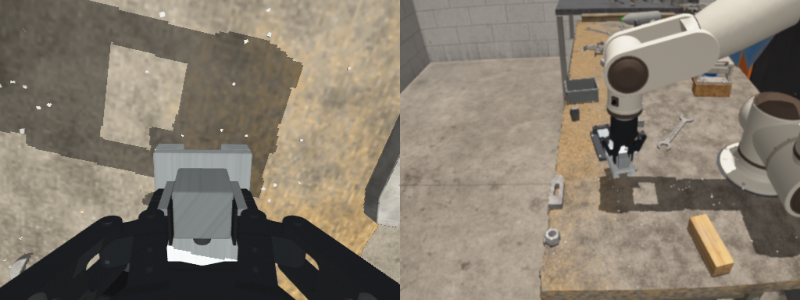

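```bash
cat > car2.py <<'E'
from h import *
O=np.array([.5255,-.1323]);a=np.radians(-77.9);ex=np.array([np.cos(a),np.sin(a)]);ey=np.array([-ex[1],ex[0]])
def uv(P): return (P[:,:2]-O)@ex,(P[:,:2]-O)@ey
if __name__=="__main__":
    o=r.get_obs();t=o["tool_pos"];print("tcp uv",uv(t[None]),t[2])
    w=wrist();px,P=cloud(w);u,v=uv(P);z=P[:,2];zt=t[2]-.0325+.024
    du=u-uv(t[None])[0][0]
    for lo in np.arange(-.032,-.012,.004):
        m=(du>lo)&(du<lo+.004)&(abs(v)<.05)&(abs(z-zt)<.008)
        if m.sum()>20: print(round(lo,3),m.sum(),np.percentile(v[m],[1,99]),np.median(z[m]))
    m=(abs(z-zt)<.008)&(abs(v)<.05)&(du<.0)&(du>-.06);print("tail du",np.percentile(du[m],[.5,2]))
    m=(z>zt+.03)&(z<zt+.046)&(abs(v)<.03)&(abs(du)<.03);print("post v",np.percentile(v[m],[1,99]),"du",np.percentile(du[m],[1,99]),np.median(z[m])-zt)
E
python3 car2.py
```

```text
tcp uv (array([-0.20538806]), array([0.00125364])) 0.09125167477623414
-0.028 1022 [-0.03153124  0.03386809] 0.08180930353267644
-0.024 901 [-0.03161736  0.03435764] 0.08294603882475077
-0.02 1093 [-0.03193255  0.03399551] 0.0831358192566248
-0.016 542 [-0.03194792  0.03448492] 0.08300996915055558
tail du [-0.02658107 -0.02642878]
post v [-0.02656025  0.02744247] du [-0.01651413  0.01275508] 0.03807579846495028
```

```bash
python3 -m pendant '[[[-0.0012,-0.0003,-0.02],[0,0,0],1],[[0,0,-0.0232],[0,0,0],1],[[0,0,0],[0,0,0],1],[[0,0,0],[0,0,0],1]]'
python3 car2.py
python3 -m pendant '[[[0.0021,-0.0098,0],[0,0,0],1],[[0.0021,-0.0098,0],[0,0,0],1],[[0.0021,-0.0098,0],[0,0,0],1],[[0.0010,-0.0049,0],[0,0,0],1],[[0.0010,-0.0049,0],[0,0,0],1],[[0.0010,-0.0049,0],[0,0,0],1],[[0,0,0],[0,0,0],1]]'
```

```text
time: 6.48
tool_pos: [0.4818, 0.0684, 0.0476]
eef_rot: [-0.001, 0.628, 0.778, -0.001]
wrist_force: [-0.4, 0.2, -3.5]
width: 0.378
grip_force: 111.0
tcp uv (array([-0.20535805]), array([-0.00063793])) 0.047586699030704435
-0.028 1037 [-0.03357385  0.03207912] 0.03820934739791654
-0.024 890 [-0.03369853  0.03235457] 0.039298603104784044
-0.02 1084 [-0.03386754  0.03212249] 0.039472751297863845
-0.016 530 [-0.03393584  0.03246937] 0.0393778140545302
tail du [-0.0265633  -0.02640318]
post v [-0.02780546  0.02690925] du [-0.01657179  0.01260131] 0.038062575286740015
time: 7.12
tool_pos: [0.492, 0.0228, 0.0481]
eef_rot: [0.0, 0.629, 0.778, -0.0]
wrist_force: [-0.4, 0.3, -5.3]
width: 0.377
grip_force: 111.0
```

```bash
python3 -m pendant '[[[0.0015,-0.0059,0],[0,0,0],1],[[0.0013,-0.0059,0],[0,0,0],1],[[0.0013,-0.0059,0],[0,0,0],1],[[0.0013,-0.0059,0],[0,0,0],1],[[0.0013,-0.0059,0],[0,0,0],1],[[0,0,0],[0,0,0],1]]'
```

```text
time: 7.62
tool_pos: [0.4989, -0.0069, 0.048]
eef_rot: [0.0, 0.629, 0.778, -0.0]
wrist_force: [5.4, -2.1, -7.5]
width: 0.381
grip_force: 110.8
```

```bash
python3 -m pendant '[[[0.0025,-0.0078,0],[0,0,0],1],[[0.0017,-0.0078,0],[0,0,0],1],[[0.0017,-0.0078,0],[0,0,0],1],[[0.0017,-0.0078,0],[0,0,0],1],[[0.0017,-0.0078,0],[0,0,0],1],[[0,0,0],[0,0,0],1]]'
```

```text
time: 8.12
tool_pos: [0.508, -0.0464, 0.048]
eef_rot: [0.0, 0.629, 0.778, -0.0]
wrist_force: [0.0, -0.2, -5.8]
width: 0.378
grip_force: 111.2
```

```bash
python3 -m pendant '[[[0.0017,-0.0078,0],[0,0,0],1],[[0.0017,-0.0078,0],[0,0,0],1],[[0.0017,-0.0078,0],[0,0,0],1],[[0.0017,-0.0078,0],[0,0,0],1],[[0.0017,-0.0078,0],[0,0,0],1],[[0.0017,-0.0078,0],[0,0,0],1],[[0,0,0],[0,0,0],1]]'
```

```text
time: 8.7
tool_pos: [0.518, -0.0931, 0.0478]
eef_rot: [-0.0, 0.629, 0.778, -0.0]
wrist_force: [-2.3, -1.2, -6.2]
width: 0.379
grip_force: 110.8
```

```bash
python3 -m pendant '[[[0.0010,-0.0059,0],[0,0,0],1],[[0.0011,-0.0059,0],[0,0,0],1],[[0.0008,-0.0039,0],[0,0,0],1],[[0.0004,-0.002,0],[0,0,0],1],[[0.0004,-0.002,0],[0,0,0],1],[[0,0,0],[0,0,0],1]]'
```

```text
time: 9.2
tool_pos: [0.5217, -0.1116, 0.048]
eef_rot: [0.0, 0.628, 0.778, -0.0]
wrist_force: [-0.7, -0.7, -6.6]
width: 0.379
grip_force: 110.9
```

```bash
python3 -m pendant '[[[0.0004,-0.002,0],[0,0,0],1],[[0.0002,-0.001,0],[0,0,0],1],[[0,0,0],[0,0,0],1]]'
```

```text
time: 9.45
tool_pos: [0.5221, -0.1136, 0.0481]
eef_rot: [-0.001, 0.628, 0.778, 0.0]
wrist_force: [-4.0, 7.1, -2.6]
width: 0.384
grip_force: 111.8
```

```bash
python3 -m pendant '[[[0,0,-0.001],[0,0,0],1],[[0.0002,-0.001,-0.0005],[0,0,0],1],[[0.0001,-0.0005,0],[0,0,0],1],[[0,0,0],[0,0,0],1],[[0,0,0],[0,0,0],1]]'
```

```text
time: 9.87
tool_pos: [0.5222, -0.1137, 0.0468]
eef_rot: [-0.001, 0.628, 0.778, 0.001]
wrist_force: [-8.2, 20.3, 5.2]
width: 0.378
grip_force: 112.8
```

```bash
python3 -m pendant '[[[0,0,0],[0,0,0],-1],[[0,0,0],[0,0,0],-1],[[0,0,0],[0,0,0],-1],[[0,0,0],[0,0,0],-1],[[0,0,0.02],[0,0,0],-1],[[0,0,0.035],[0,0,0],-1],[[0,0,0.035],[0,0,0],-1],[[0,0,0.035],[0,0,0],-1],[[0,0,0.02],[0,0,0],-1]]'
python3 -m pendant '[[[-0.004,-0.008,0],[0,0,7],-1],[[-0.004,-0.008,0],[0,0,7],-1],[[-0.004,-0.008,0],[0,0,7],-1],[[-0.004,-0.008,0],[0,0,7],-1],[[-0.004,-0.008,0],[0,0,7],-1],[[-0.004,-0.008,0],[0,0,7],-1],[[-0.004,-0.008,0],[0,0,7],-1],[[-0.004,-0.008,0],[0,0,7],-1],[[-0.003,-0.008,0],[0,0,7],-1],[[0,-0.006,0],[0,0,7],-1]]'
python3 -m pendant '[[[0,0,0],[0,0,3.4],-1],[[0,0,0],[0,0,0],-1],[[0,0,0],[0,0,0],-1]]'
cat > kn.py <<'E'
from car2 import *
import sys
w=wrist();save(w,sys.argv[1]);px,P=cloud(w);u,v=uv(P);z=P[:,2]
for c in r.masks_of("knob_grip","wrist")[:2]:
    m=c["mask"][px[:,1],px[:,0]]&(z>.066)&(z<.08)
    if m.sum()>20:
        Q=P[m][:,:2].astype(np.float32)*1000;print("knob",round(c["p"],2),c["pixel"],m.sum(),cv2.minAreaRect(Q))
m=(abs(z-.038)<.004)&(abs(v)<.04)&(u>-.06)&(u<.1)
if m.sum(): print("saddle u",np.percentile(u[m],[.5,99.5]),"v",np.percentile(v[m],[1,99]),"z",np.median(z[m]))
m=(abs(z-.076)<.006)&(abs(v)<.025)&(abs(u+.02)<.03)
if m.sum(): print("post",np.percentile(u[m],[2,98]),np.percentile(v[m],[2,98]),np.median(z[m]))
print(r.get_obs()["tool_pos"])
E
python3 kn.py w4.png
```

```text
time: 10.62
tool_pos: [0.5233, -0.1162, 0.1957]
eef_rot: [0.002, 0.628, 0.778, 0.001]
wrist_force: [1.0, -0.0, 1.5]
width: 0.996
grip_force: 0.0
time: 11.45
tool_pos: [0.4872, -0.1946, 0.1918]
eef_rot: [0.0, 0.066, 0.998, -0.0]
wrist_force: [0.2, 0.1, 0.9]
width: 0.999
grip_force: 0.0
time: 11.7
tool_pos: [0.4876, -0.1939, 0.1916]
eef_rot: [0.0, 0.04, 0.999, -0.0]
wrist_force: [-0.1, 0.2, -0.3]
width: 1.003
grip_force: 0.0
knob 0.56 [263.5, 180.9] 632 ((486.7295227050781, -191.11065673828125), (11.155776023864746, 45.10146713256836), 85.247314453125)
saddle u [-0.04416062  0.09212453] v [-0.0365157   0.03288335] z 0.03801459675396712
post [-0.03409761 -0.0052358 ] [-0.0165617   0.01587621] 0.07592577386790172
[ 0.4876266  -0.19371228  0.19161574]
```

View pics/w4.png

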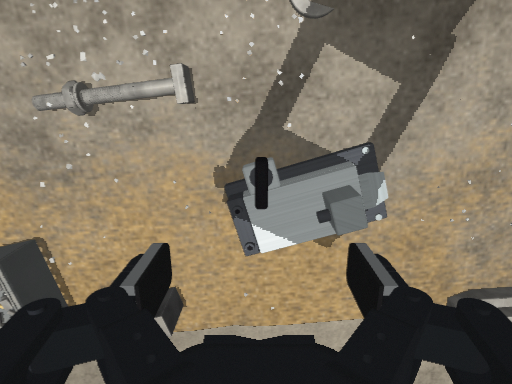

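```bash
python3 -m pendant '[[[-0.0008,0.0016,-0.025],[0,0,0],-0.2],[[0,0,-0.035],[0,0,0],-0.2],[[0,0,-0.035],[0,0,0],-0.2],[[0,0,-0.03],[0,0,0],-0.2],[[0,0,-0.012],[0,0,0],-0.2],[[0,0,0],[0,0,0],-0.2],[[0,0,0],[0,0,0],-0.2]]' 80
```

```text
time: 12.38
tool_pos: [0.4871, -0.1923, 0.0554]
eef_rot: [0.0, 0.039, 0.999, -0.0]
wrist_force: [0.4, 0.4, 0.3]
width: 0.604
grip_force: 0.0
```

```bash
python3 -m pendant '[[[-0.0002,0,-0.008],[0,0,0],-0.2],[[0,0,0],[0,0,0],0.3],[[0,0,0],[0,0,0],0.6],[[0,0,0],[0,0,0],0.8],[[0,0,0],[0,0,0],1],[[0,0,0],[0,0,0],1],[[0,0,0],[0,0,0],1]]' 80
python3 -c "
from plant import r
o=r.get_obs();print(o['wrist_force'],o['ft_torque'],o['tool_pos'])"
```

```text
time: 12.97
tool_pos: [0.4869, -0.1923, 0.0473]
eef_rot: [0.0, 0.039, 0.999, -0.0]
wrist_force: [-2.0, 1.0, 6.2]
width: 0.123
grip_force: 79.9
[-2.00729499  0.97295299  6.24590107] [0.26729206 0.15070649 0.0440634 ] [ 0.48685863 -0.19232893  0.04730888]
```

Gripped the wing (10.5 mm). Turning clockwise.

```bash
python3 -m pendant '[[[0,0,0],[0,0,-5],1],[[0,0,0],[0,0,-5],1],[[0,0,0],[0,0,-5],1],[[0,0,0],[0,0,-5],1],[[0,0,0],[0,0,-5],1],[[0,0,0],[0,0,-5],1],[[0,0,0],[0,0,0],1]]'
python3 -c "
from plant import r
o=r.get_obs();print(o['wrist_force'],o['ft_torque'],o['tool_pos'])"
```

```text
time: 13.55
tool_pos: [0.4869, -0.1921, 0.0473]
eef_rot: [0.0, 0.299, 0.954, 0.0]
wrist_force: [0.3, 4.6, 7.0]
width: 0.125
grip_force: 80.0
[0.33203386 4.56672714 6.98841628] [ 0.73627714  0.11456064 -0.0542032 ] [ 0.48691068 -0.19205362  0.04727883]
```

```bash
python3 -m pendant '[[[0,0,0],[0,0,-5],1],[[0,0,0],[0,0,-5],1],[[0,0,0],[0,0,-5],1],[[0,0,0],[0,0,-5],1],[[0,0,0],[0,0,-5],1],[[0,0,0],[0,0,0],1]]' 110
python3 -c "
from plant import r
o=r.get_obs();print(o['wrist_force'],o['ft_torque'],o['tool_pos'])"
```

```text
time: 14.05
tool_pos: [0.4869, -0.1919, 0.0473]
eef_rot: [0.0, 0.499, 0.867, 0.0]
wrist_force: [-2.0, 4.8, 7.5]
width: 0.116
grip_force: 109.8
[-2.04624527  4.81346026  7.47825748] [ 0.90149892  0.16086179 -0.04061095] [ 0.48685146 -0.19192395  0.04729955]
```

```bash
python3 -m pendant '[[[0,0,0],[0,0,-4],1],[[0,0,0],[0,0,-4],1],[[0,0,0],[0,0,-4],1],[[0,0,0],[0,0,-2],1],[[0,0,0],[0,0,0],1],[[0,0,0],[0,0,0],1]]'
python3 -c "
from plant import r
o=r.get_obs();print(o['wrist_force'],o['ft_torque'],o['tool_pos'])"
```

```text
time: 14.55
tool_pos: [0.4867, -0.1919, 0.0473]
eef_rot: [0.0, 0.598, 0.801, 0.0]
wrist_force: [-2.9, 5.4, 8.1]
width: 0.12
grip_force: 109.8
[-2.89036818  5.42054524  8.13632953] [ 0.96204185  0.40183154 -0.02473003] [ 0.48673497 -0.19186303  0.04730004]
```

```bash
python3 -m pendant '[[[0,0,0],[0,0,0],0.2],[[0,0,0],[0,0,0],-0.1],[[0,0,0],[0,0,0],-0.2],[[0,0,0],[0,0,0],-0.2],[[0,0,0.02],[0,0,0],-0.2],[[0,0,0.03],[0,0,0],-0.2],[[0,0,0.035],[0,0,0],-0.2],[[0,0.01,0.035],[0,0,0],-0.5],[[0,0.01,0.03],[0,0,0],-1],[[0,0,0],[0,0,0],-1]]'
python3 -m pendant '[[[0,0,0],[0,0,0],-1],[[0,0,0],[0,0,0],-1]]'
python3 kn.py w5.png
```

```text
time: 15.38
tool_pos: [0.4882, -0.1719, 0.2027]
eef_rot: [0.004, 0.598, 0.802, 0.001]
wrist_force: [0.8, -0.7, 1.2]
width: 0.988
grip_force: 0.0
time: 15.55
tool_pos: [0.4863, -0.1722, 0.1958]
eef_rot: [-0.0, 0.598, 0.801, -0.0]
wrist_force: [-0.5, -0.1, -1.2]
width: 0.999
grip_force: 0.0
knob 0.88 [252.0, 199.8] 567 ((486.14874267578125, -190.9932098388672), (11.150272369384766, 45.41035079956055), 15.917940139770508)
saddle u [-0.04467425  0.09146112] v [-0.03760719  0.03209195] z 0.03808106468937267
post [-0.03466882 -0.00610787] [-0.01774215  0.01484914] 0.0760808560577741
[ 0.48611718 -0.17219645  0.19517689]
```

View pics/w5.png

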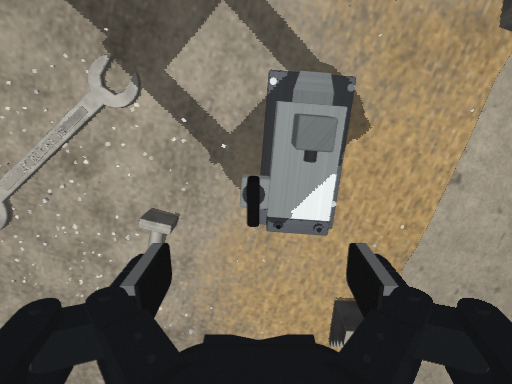

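```bash
python3 -c "
from plant import r
print(r.sign_off())"
```

```text
the job is handed in; nothing more can be done
None
```

The carriage is on the dovetail way and sits against the end stop to within about 1 mm by camera. Its knob is turned clockwise to the stop (about 1.5 rad), and the gripper has let go and is clear. The job was handed in at about 15.6 s, with no verdict returned.

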